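Put the U-bolt over the tube and through its bracket

ROBOT

A 7-joint arm with a two-finger parallel gripper is mounted at the origin on a cart in front of the work surface, level with it; the furniture and walls round the work are solid. World frame = base frame: x ahead of the robot, y to its left, z up, the work surface at z = 0. Lengths are in m, angles in rad, forces in N, time in s.
With the tool pointing down it reaches from about 0.35 to 0.9 m from the base axis. Payload 8.1 kg.
Tool frame: the origin (TCP) lies midway between the tips of the shut fingers; the grasp point (between the pads) lies 19 mm behind it; z points along the fingers, y is the line along which they close (so a half turn about z gives the same grasp; the last joint's range is limited). The gripper opens to 85 mm and grips with 20 to 120 N. Pads are 22 mm wide; open, the fingers measure 114 mm over their backs; the gripper's body (76 mm by 85 mm) begins 54 mm behind the grasp point. The pads swing forward as they close: fully open they stand 13 mm farther back than shut.
Start: joints at [1.101, 0.434, 0.025, 1.573, -0.012, 1.134, -0.075], TCP at [0.224, -0.583, 0.231] pointing down, gripper open.
Joint ranges: [-2.62, 2.62], [-0.44, 2.09], [-1.27, 1.32], [0.08, 2.57], [-1.32, 4.46], [0.12, 2], [-2.74, 2.74]. Speed limits (rad/s): [2.22, 2.22, 3.01, 3.01, 3.14, 3.14, 3.14].

INTERFACE

Orientations are given as a 3x3 rotation matrix whose columns are the frame's x, y, z axes.
In Python, from station import readout, vision, bot, finder gives the robot as it stands. The module is installed in compiled form; this text tells all that it offers.
- The arm moves only by the shell command python3 -m jog 'ROWS' [OPENING] [FORCE]. ROWS is a JSON object of lists of equal length, an entry for each row: "xyz": the shift along the world's x, y, z in units of 30 mm (1.0 is 30 mm), a list of three; "rotation": the turn, a rotation vector about the world's x, y, z in units of 6 degrees (1.0 is 6 degrees), a list of three. In form: {"xyz": [[dx, dy, dz], ...], "rotation": [[ax, ay, az], ...]}. A call has 1 to 12 rows; each row shifts and turns the commanded pose from where the row before left it; what a row does not reach is not made up. A row lasts 1/10 s, in which the tool goes at most 50 mm and 8.59 degrees, less where a joint would pass 70% of its speed; a pose out of reach is approached as far as the arm can. A call is refused whole if a number of a shift passes 1 or a number of a turn 1, either way. A call with a gripper value outside its range is refused whole. OPENING is the opening, from 0 (shut) to 1 (fully open), set as the call begins (- or left out, the last holds). The fingers move at their own pace and stop on an object; FORCE is the grip in N (left out, the last holds). Time passes only in rows, so rows that do not move let the fingers close. It gives the time, the measured TCP pose, the force, the opening and the grip force at its end, in the units of the state.
- readout.state(): the state, without advancing time (a new reading comes with each control period).
- vision.snapshot(name): name is "scene" or "top" or "wrist"; returns the picture (420x560x3 uint8, red, green, blue); there is no depth.
- vision.get_calibration(name): a dict with "vertical_fov" (degrees; the focal length in pixels is half the picture's height over the tangent of half this angle, whatever the lens; pixels are square), "cx", "cy" (the principal point, pixels), "rvec" (rotation vector, rad) and "tvec" (3), from world to camera coordinates, as OpenCV has them. Camera axes: x right, y down, z forward; pixel columns grow to the right and rows downward; lengths in m; the calibration is good to about 2 mm. A picture is of the moment at which its call begins: read the wrist's pose just before it. get_calibration takes no time and is no camera call; for the wrist camera it gives the pose at the moment of the call.
- bot.close_job(): hands the job in; it is judged then, once.
Trained networks look in the newest picture that a camera, given by its name, has taken for a name from the list of things; names that differ only in an ending like _2 or _b are one class to them, and where a whole thing is asked for, a point or a joint stands for the part that bears it (a point fixed in the world has none). Each returns a list of dicts, best first, with "confidence" (0 to 1); they miss things now and then, are a little off and sometimes report something else, mostly with a low value. They report only what shows in the picture. A call takes as long as a camera call. They do not tell look-alikes from the thing itself.
- finder.look_for(camera, query): "point" ([x, y, z] in m, in world coordinates, good to about 4 mm: the middle of the surface that is visible of it).
The state is a dict: "clock": time; "joint_pos": joint angles; "dq": joint speeds; "effort": joint torques, N m; "ee_pos": TCP position; "tool_rot": TCP orientation; "contact_force": force on the tool from outside, world axes, zero at the start; "wrist_torque": the same for the moment, N m; "width": finger opening in m; "grasp_force": force on a finger pad.
Only numpy, scipy, OpenCV 4.12 (cv2) and the standard library are available. Lean on these libraries where they do the work, as an engineer would, in place of code of your own. Each camera call takes 0.05 s, during which the arm holds its last target. There are 200 camera calls.

TASK

Take the U-bolt that fits the tube out of the wooden rack and put it over the tube from above so that both legs go through the two holes of the bracket plate. Lower it until it rests fully down on the tube, and only then let go. Leave the other U-bolt standing in the rack and do not push the loose wrench, red bottle or bearing about.

Things in the scene. Friction and masses are not known exactly. Their poses are not given: they have to be found in the camera images.
- bracket: Fixed steel bracket. Origin: centre of its underside, on the bench; z up. A plate 120 mm (x) by 90 mm (y), 12 mm thick, top 55 mm above the bench, stands on side walls; bolted feet reach 79 mm from the centre along y. A fixed aluminium tube, 38 mm diameter, 200 mm long, lies on it along y, centred. Two cradle blocks at y = +-36 mm hold the tube, up to 67 mm above the bench
- seat (a point): Point on the bracket plate's top (55 mm above the bench), midway between its two holes, under the tube; axes as the bracket's. The holes: 15 mm diameter, mouths chamfered 3 mm, right through the plate at x = +27 and -27 mm, y = 0, one on each side of the tube, free space down to the bench below them
- tube_top (a point): Point on the top line of the bracket's tube, at the middle of its length, above the seat point; 93 mm above the bench
- rack: Fixed wooden rack block, 110 mm (its x) by 170 mm (its y) by 45 mm high, origin at the centre of its underside on the bench. Two slots along its x axis, each 72 mm long, 13 mm wide, 35 mm deep (floor 10 mm above the bench), centred at y = +45 and -45 mm. In each stands one U-bolt, legs down, its x axis along the rack's; which is in which slot varies
- ubolt_wide: Loose steel U-bolt that fits the tube, 0.17 to 0.33 kg. Origin midway between the leg tips, z from tips to bow, x from leg to leg, y across the flat sides. Round legs, 10 mm diameter, tips tapered to 6 mm over 4 mm; centres at x = +-27 mm, 44 mm clear between, 64 mm over all. Fits either way round. In the rack the tips are 10 mm above the bench; fully down on the tube, 18 mm
- bow_top (a point): Top of the wide U-bolt's bow, at its middle, 97 mm above the leg tips; axes as the U-bolt's. The bow is flat-sided, 14 mm thick along y: grip it here from above. Inside the bow a saddle pad, 30 mm along x and 14 mm thick, fills the middle from 75 mm above the tips upward, so the grip may reach 22 mm down from the top; the pad's flat underside rests on the tube when fully down
- ubolt_narrow: The other loose steel U-bolt, same height and bow thickness but narrower: leg centres at x = +-18 mm, 26 mm clear, 46 mm over all; too narrow for the tube. Origin midway between its leg tips, axes as for the wide one. It stays in the rack
- wrench: Loose combination wrench lying flat on the bench, 32 x 188 x 7 mm, long along its y axis; origin at the centre of its underside. To be left alone
- red_bottle: Loose small red bottle with a black cap, 31 mm in diameter and 79 mm high, standing; origin at the centre of its underside. To be left alone
- bearing: Loose ball bearing lying flat, 70 mm in diameter, 20 mm high; origin at the centre of its underside. To be left alone
Things that resemble listed ones, but are neither listed nor needed, are in the scene too. Leave any purple look-alike of the ubolt_narrow alone. Leave any pink look-alike of the ubolt_wide alone.

How it is judged:
By the outcome, as a careful person would: the job done as asked, in the order asked, and still so for the second after the job is handed in, with the robot touching nothing.
It also fails if it takes over 56 s, if anything falls off the work surface, if the arm or the gripper's body presses on something with over 40 N, if the wrist force passes 120 N, or if a joint passes its speed limit or range.

## Working session

There is one attempt and no reset: what is moved stays moved. The work goes in short steps, Python scripts to look and compute and a shell command to move; the robot and the scene stay as the last step left them, time stands still between calls to the robot, and variables do not carry over. Pictures are saved under pics/ and viewed, at most 13 in all, crops included, and the job is handed in when it is done.

```bash
mkdir -p pics; python3 - <<'E'
from station import readout, vision, bot, finder
import cv2,numpy as np
s=readout.state();print(s['clock'],s['ee_pos'],s['tool_rot'],s['width'])
for c in ['top','scene']:
    im=vision.snapshot(c);cv2.imwrite(f'pics/{c}1.png',im[:,:,::-1])
    k=vision.get_calibration(c);print(c,k)
    for q in ['ubolt_wide','ubolt_narrow','bow_top','bracket','tube_top','rack','wrench','red_bottle','bearing']:
        for d in finder.look_for(c,q)[:3]:
            p=np.array(d['point']);f=210/np.tan(np.radians(k['vertical_fov']/2))
            R=cv2.Rodrigues(np.array(k['rvec'],float))[0];v=R@p+np.array(k['tvec']).ravel()
            print(q,np.round(p,3),round(d['confidence'],2),np.round([k['cx']+f*v[0]/v[2],k['cy']+f*v[1]/v[2]]))
print(readout.state()['clock'])
E
```

```text
0.0 [ 0.22392138 -0.58298294  0.23053292] [[ 9.33503805e-01  3.58566794e-01 -7.07572915e-04]
 [ 3.58567456e-01 -9.33502785e-01  1.38937065e-03]
 [-1.62339106e-04 -1.55069541e-03 -9.99998784e-01]] 0.0854407315253984
top {'vertical_fov': 45.49715976359184, 'cx': 286.11234280420257, 'cy': 208.49327095250064, 'rvec': array([ 2.16819554, -2.10463622,  0.18312484]), 'tvec': array([0.0742521 , 0.59256231, 1.14371748])}
ubolt_wide [0.516 0.29  0.1  ] 0.63 [198. 235.]
ubolt_wide [0.467 0.403 0.088] 0.47 [147. 255.]
ubolt_narrow [0.493 0.2   0.103] 0.46 [237. 246.]
bow_top [0.471 0.402 0.09 ] 0.76 [148. 253.]
bow_top [0.518 0.288 0.096] 0.48 [199. 234.]
bracket [ 0.476 -0.212  0.057] 0.66 [415. 260.]
tube_top [ 0.476 -0.218  0.052] 0.58 [417. 261.]
tube_top [ 0.574 -0.005  0.005] 0.55 [325. 219.]
rack [0.507 0.241 0.044] 0.81 [222. 242.]
wrench [ 0.578 -0.008  0.003] 0.88 [326. 217.]
wrench [ 0.474 -0.216  0.053] 0.24 [417. 261.]
red_bottle [0.691 0.125 0.047] 0.72 [274. 167.]
red_bottle [ 0.578 -0.008  0.004] 0.41 [326. 218.]
bearing [ 0.717 -0.086  0.018] 0.95 [359. 162.]
bearing [0.518 0.28
[... 192 characters left out ...]
56081702, 0.24040507, 0.97364271])}
ubolt_wide [0.473 0.419 0.081] 0.82 [258. 332.]
ubolt_wide [0.513 0.297 0.09 ] 0.75 [274. 281.]
ubolt_wide [0.692 0.137 0.039] 0.37 [248. 232.]
ubolt_narrow [0.491 0.211 0.087] 0.86 [303. 262.]
ubolt_narrow [0.498 0.106 0.059] 0.64 [320. 245.]
bow_top [0.472 0.421 0.083] 0.96 [258. 333.]
bow_top [ 0.462 -0.182  0.052] 0.59 [375. 195.]
bow_top [0.507 0.294 0.09 ] 0.54 [277. 281.]
bracket [ 0.464 -0.186  0.052] 0.78 [375. 195.]
tube_top [ 0.464 -0.181  0.059] 0.76 [375. 193.]
rack [0.49  0.279 0.042] 0.97 [287. 296.]
wrench [0.576 0.014 0.004] 0.49 [309. 231.]
red_bottle [0.692 0.134 0.042] 0.62 [249. 230.]
bearing [ 0.717 -0.078  0.014] 0.59 [282. 197.]
1.0
```

View pics/top1.png

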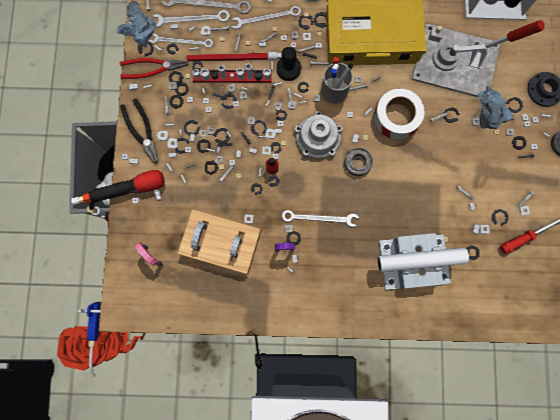

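View pics/scene1.png

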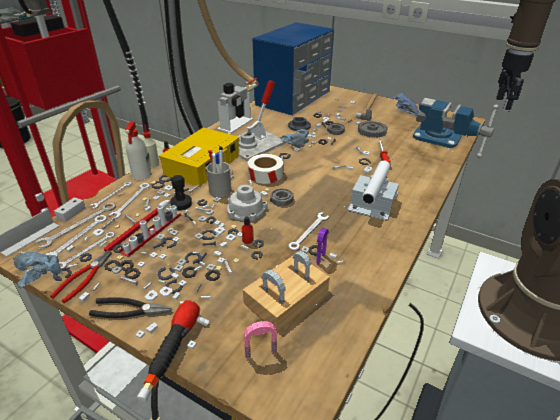

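The top view shows the wide U-bolt in the left slot at about (199,235) and the narrow one at (237,246). The pink look-alike is at (148,253), the purple one at (286,246), and the tube runs from (379,262) to (475,258). I'll go over the bracket first for a wrist look.

```bash
python3 -m jog '{"xyz":[[0.3,0.8,1],[0.5,1,1],[0.6,1,0.8],[0.7,1,0.6],[0.7,1,0.4],[0.7,1,0.3],[0.7,1,0.2],[0.7,1,0.2],[0.7,1,0],[0.7,1,0],[0.7,1,0],[0.7,1,0]],"rotation":[[0,0,-0.3],[0,0,-0.3],[0,0,-0.3],[0,0,-0.3],[0,0,-0.3],[0,0,-0.3],[0,0,-0.3],[0,0,-0.3],[0,0,-0.3],[0,0,-0.3],[0,0,-0.3],[0,0,-0.2]]}'
python3 -m jog '{"xyz":[[0,0,0],[0,0,0],[0,0,0],[0,0,0]],"rotation":[[0,0,0],[0,0,0],[0,0,0],[0,0,0]]}'
python3 - <<'E'
from station import readout, vision
import cv2
s=readout.state();print(s['clock'],s['ee_pos'],s['tool_rot'])
im=vision.snapshot('wrist');cv2.imwrite('pics/w1.png',im[:,:,::-1]);print(vision.get_calibration('wrist'))
E
```

```text
clock: 2.2
ee_pos: [0.4558, -0.2281, 0.3666]
tool_rot: [[1.0, -0.001, 0.0], [-0.001, -1.0, -0.0], [0.0, 0.0, -1.0]]
contact_force: [1.3, -0.1, -0.1]
width: 0.0855
grasp_force: 0.0
clock: 2.6
ee_pos: [0.4544, -0.2307, 0.3664]
tool_rot: [[1.0, -0.002, -0.0], [-0.002, -1.0, -0.0], [-0.0, 0.0, -1.0]]
contact_force: [-0.3, 0.0, 0.1]
width: 0.0856
grasp_force: 0.0
2.6 [ 0.4544147  -0.23071449  0.36636295] [[ 9.99998012e-01 -1.98627943e-03 -1.76557061e-04]
 [-1.98635912e-03 -9.99997925e-01 -4.52360502e-04]
 [-1.75658181e-04  4.52710308e-04 -9.99999882e-01]]
{'vertical_fov': 63.03126747499515, 'cx': 277.2299556276569, 'cy': 208.63838201418358, 'rvec': array([-2.04399942,  2.04658352,  0.33377737]), 'tvec': array([-0.2312855 ,  0.34664016,  0.65324181])}
```

View pics/w1.png

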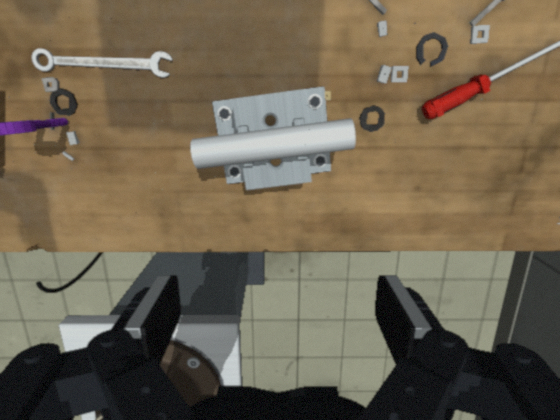

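The wrist view shows the bracket, with the far hole at about (270,120), the near hole partly hidden at (277,162), and the tube from (193,152) to (354,134). A crop will give me precise positions.

```bash
cat > h.py <<'E'
import numpy as np,cv2
from station import vision
def bp(k,uv,z):
    f=210/np.tan(np.radians(k['vertical_fov']/2));R=cv2.Rodrigues(np.array(k['rvec'],float))[0];t=np.array(k['tvec'],float).ravel()
    c=-R.T@t;d=R.T@np.array([(uv[0]-k['cx'])/f,(uv[1]-k['cy'])/f,1]);return c+d*(z-c[2])/d[2]
def pj(k,p):
    f=210/np.tan(np.radians(k['vertical_fov']/2));v=cv2.Rodrigues(np.array(k['rvec'],float))[0]@np.array(p)+np.array(k['tvec'],float).ravel()
    return np.array([k['cx']+f*v[0]/v[2],k['cy']+f*v[1]/v[2]])
E
python3 - <<'E'
import cv2,numpy as np
from h import *
k=vision.get_calibration('wrist');np.save('pics/k1.npy',k,allow_pickle=True)
print('cam',bp(k,(277,208),10)*0 + -cv2.Rodrigues(k['rvec'])[0].T@np.array(k['tvec']))
for n,uv,z in [('hole far',(270,120),.055),('tube L',(193,152),.074),('tube R',(354,134),.074),('hole near',(277,162),.055)]: print(n,bp(k,uv,z))
im=cv2.imread('pics/w1.png')[75:205,175:375];cv2.imwrite('pics/w1c.png',cv2.resize(im,None,fx=4,fy=4,interpolation=cv2.INTER_CUBIC))
E
```

```text
cam [ 0.53668179 -0.23115341  0.50883986]
hole far [ 0.50421717 -0.2224373   0.055     ]
tube L [ 0.46628653 -0.12481506  0.074     ]
tube R [ 0.4884924  -0.32754118  0.074     ]
hole near [ 0.44970782 -0.23137184  0.055     ]
```

View pics/w1c.png

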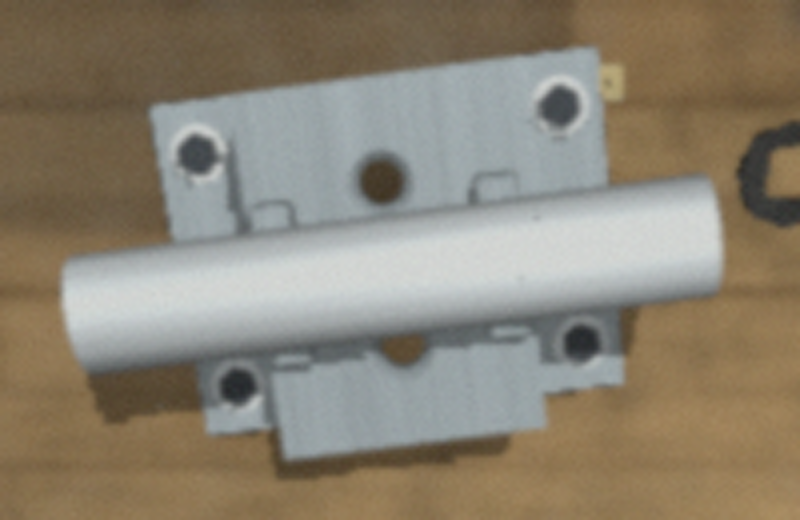

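```bash
python3 - <<'E'
from h import *
k=np.load('pics/k1.npy',allow_pickle=True).item()
c=lambda u,v:(175+(u+.5)/4-.5,75+(v+.5)/4-.5)
a=bp(k,c(381,181),.055);b=bp(k,c(405,339),.055)
print('holes',a,b,np.linalg.norm(a-b),(a+b)/2,'yaw',np.degrees(np.arctan2(*(a-b)[1::-1])))
L=bp(k,c((70+85)/2,(258+373)/2),.074);R=bp(k,c((705+718)/2,(180+297)/2),.074)
d=L-R;print('tube',L,R,np.linalg.norm(d),(L+R)/2,'yaw',np.degrees(np.arctan2(-d[0],d[1])))
E
```

```text
holes [ 0.50437337 -0.22227777  0.055     ] [ 0.45324168 -0.22987593  0.055     ] 0.05169315086935058 [ 0.47880752 -0.22607685  0.055     ] yaw 8.452289557797922
tube [ 0.46438049 -0.12593366  0.074     ] [ 0.48818772 -0.32568909  0.074     ] 0.20116912160041364 [ 0.4762841  -0.22581138  0.074     ] yaw 6.796558799216257
```

```bash
python3 -m jog '{"xyz":[[0,1,0],[0,1,0],[0,1,0],[0,1,0],[0,1,0],[0,1,0],[0,1,0],[0,1,0],[0,1,0],[0,1,0],[0,1,0],[0,1,0]],"rotation":[[0,0,0],[0,0,0],[0,0,0],[0,0,0],[0,0,0],[0,0,0],[0,0,0],[0,0,0],[0,0,0],[0,0,0],[0,0,0],[0,0,0]]}' >/dev/null
python3 -m jog '{"xyz":[[0,1,0],[0,1,0],[0,1,0],[0,1,0],[0,1,0],[0,0,0],[0,0,0],[0,0,0]],"rotation":[[0,0,0],[0,0,0],[0,0,0],[0,0,0],[0,0,0],[0,0,0],[0,0,0],[0,0,0]]}'
python3 - <<'E'
from h import *
from station import readout,finder
s=readout.state();print(s['clock'],s['ee_pos'])
k=vision.get_calibration('wrist');np.save('pics/k2.npy',k,allow_pickle=True)
im=vision.snapshot('wrist');cv2.imwrite('pics/w2.png',im[:,:,::-1])
for q in ['ubolt_wide','ubolt_narrow','bow_top','rack']:
    for d in finder.look_for('wrist',q)[:3]: print(q,np.round(d['point'],3),round(d['confidence'],2),np.round(pj(k,d['point'])))
E
```

```text
clock: 4.65
ee_pos: [0.4557, 0.2791, 0.3662]
tool_rot: [[1.0, -0.002, 0.0], [-0.002, -1.0, -0.001], [0.0, 0.001, -1.0]]
contact_force: [0.0, -1.0, 0.5]
width: 0.0856
grasp_force: 0.0
4.65 [0.4556519  0.27914338 0.3662497 ]
ubolt_wide [0.524 0.291 0.106] 0.91 [266. 107.]
ubolt_wide [0.475 0.409 0.09 ] 0.66 [170. 148.]
ubolt_narrow [0.498 0.206 0.101] 0.93 [339. 130.]
ubolt_narrow [0.501 0.1   0.091] 0.92 [427. 126.]
bow_top [0.476 0.406 0.086] 0.76 [173. 147.]
bow_top [0.524 0.289 0.102] 0.7 [268. 106.]
rack [0.512 0.25  0.043] 0.71 [298. 114.]
```

View pics/w2.png

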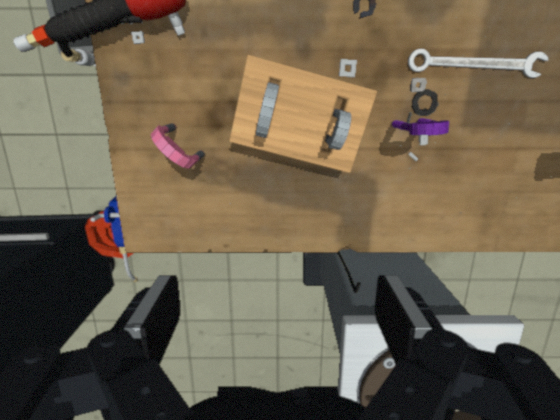

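The wrist view shows the rack with the wide U-bolt at about (268,108) and the narrow one at (340,128). The pink and purple look-alikes are outside the rack. I'll crop it to refine the pose.

```bash
python3 - <<'E'
from h import *
im=cv2.imread('pics/w2.png')[45:185,220:390];cv2.imwrite('pics/w2c.png',cv2.resize(im,None,fx=4,fy=4,interpolation=cv2.INTER_CUBIC))
E
```

```text
(no output)
```

View pics/w2c.png

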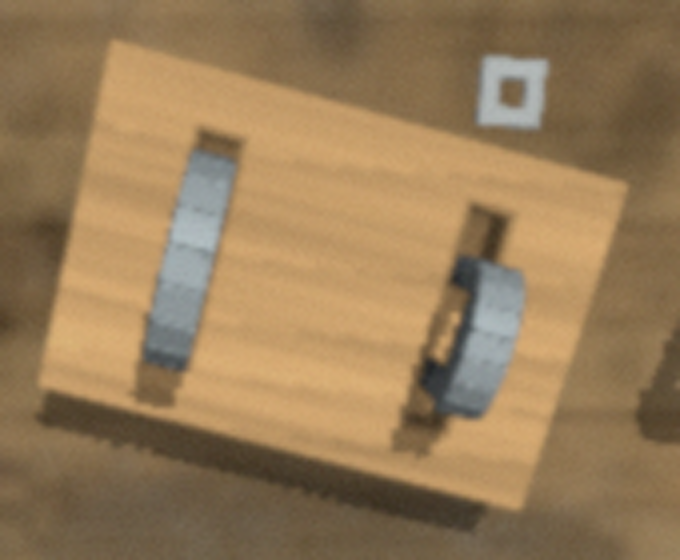

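```bash
python3 - <<'E'
from h import *
k=np.load('pics/k2.npy',allow_pickle=True).item()
c=lambda p:(220+(p[0]+.5)/4-.5,45+(p[1]+.5)/4-.5)
P=np.array([bp(k,c(p),.045) for p in [(111,40),(627,184),(522,510),(40,386)]])
print('rack',P[:,:2],P.mean(0),[np.linalg.norm(P[i]-P[i-1]).round(4) for i in range(4)])
S=np.array([bp(k,c(p),.045) for p in [(200,128),(243,140),(178,403),(136,393)]]);print('slot',S.mean(0))
def yaw(d): return np.degrees(np.arctan2(d[1],d[0]))
print('yaws',yaw(P[0]-P[3]),yaw(P[1]-P[2]),yaw(P[0]-P[1])-90,'slot',yaw(S[:2].mean(0)-S[2:].mean(0)))
x=P[0]-P[3]+P[1]-P[2];yv=P[0]-P[1]+P[3]-P[2];a=np.radians((yaw(x)+yaw(yv)-90)/2)
print('yaw',np.degrees(a),'slot from rack',P.mean(0)[:2]+.045*np.array([-np.sin(a),np.cos(a)]))
print('bow top mid',bp(k,c((192,256)),.107), 'bow yaw',yaw(bp(k,c((219,154)),.085)-bp(k,c((166,365)),.085)),'ends mid',(bp(k,c((219,154)),.085)+bp(k,c((166,365)),.085))/2)
E
```

```text
rack [[0.58352871 0.31480683]
 [0.54115549 0.15080506]
 [0.43486172 0.17731777]
 [0.47736519 0.34162239]] [0.50922778 0.24613801 0.045     ] [np.float64(0.1095), np.float64(0.1694), np.float64(0.1096), np.float64(0.1697)]
slot [0.51478142 0.29155614 0.045     ]
yaws -14.175680879175282 -14.005428359005235 -14.486727735806241 slot -14.802993889784469
yaw -14.292885508733882 slot from rack [0.52033732 0.2897451 ]
bow top mid [0.5216382 0.2887553 0.107    ] bow yaw -15.163809805271125 ends mid [0.51903982 0.28936237 0.085     ]
```

```bash
python3 -m jog '{"xyz":[[0.5,0.1,-0.5],[0.5,0.1,-0.8],[0.5,0.1,-0.8],[0.5,0.03,-0.8],[0.16,0,-0.8],[0,0,-0.8],[0,0,0],[0,0,0],[0,0,0]],"rotation":[[0,0,-0.6],[0,0,-0.6],[0,0,-0.6],[0,0,-0.6],[0,0,0],[0,0,0],[0,0,0],[0,0,0],[0,0,0]]}'
python3 - <<'E'
from h import *
from station import readout
s=readout.state();print(s['clock'],s['ee_pos'])
k=vision.get_calibration('wrist');np.save('pics/k3.npy',k,allow_pickle=True)
im=vision.snapshot('wrist');cv2.imwrite('pics/w3.png',im[:,:,::-1])
E
```

```text
clock: 5.8
ee_pos: [0.5205, 0.2909, 0.233]
tool_rot: [[0.969, -0.249, 0.002], [-0.249, -0.969, 0.001], [0.002, -0.002, -1.0]]
contact_force: [1.2, 0.4, 0.8]
width: 0.0854
grasp_force: 0.0
5.8 [0.52046344 0.29093474 0.23300158]
```

View pics/w3.png

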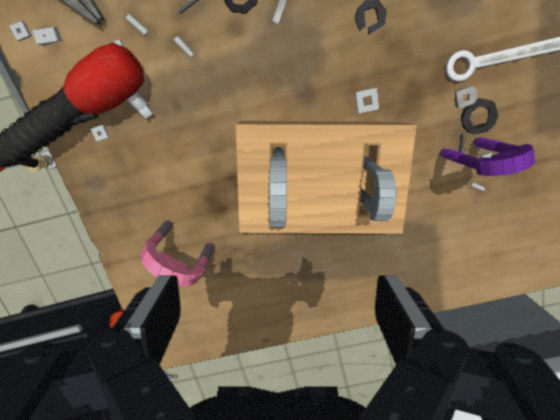

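The wide bow, columns 270–287 and rows 147–229, lies vertically in the picture and midway between the fingers. So the yaw and the closing line agree.

```bash
python3 - <<'E'
from h import *
k=np.load('pics/k3.npy',allow_pickle=True).item()
print('ends',bp(k,(279,147),.08),bp(k,(278,229),.08),'mid',bp(k,(278.5,188),.107))
print(pj(k,(.5205,.2895,.107)))
P=np.array([bp(k,c,.045) for c in [(237,123),(415,125),(403,233),(239,233)]]);print(P.mean(0),P)
E
python3 -m jog '{"xyz":[[0,-0.05,-0.7],[0,0,-0.8],[0,0,-0.8],[0,0,-0.8],[0,0,-0.5],[0,0,0],[0,0,0],[0,0,0]],"rotation":[[0,0,0],[0,0,0],[0,0,0],[0,0,0],[0,0,0],[0,0,0],[0,0,0],[0,0,0]]}'
```

```text
ends [0.55773714 0.27931586 0.08      ] [0.48455806 0.29885724 0.08      ] mid [0.52963553 0.28698294 0.107     ]
[278.27216946 199.18484189]
[0.50906386 0.2461253  0.045     ] [[0.58426355 0.31314432 0.045     ]
 [0.54103086 0.15140633 0.045     ]
 [0.43433307 0.1771444  0.045     ]
 [0.47662795 0.34280616 0.045     ]]
clock: 6.65
ee_pos: [0.5208, 0.2896, 0.125]
tool_rot: [[0.969, -0.249, 0.002], [-0.249, -0.969, 0.001], [0.002, -0.002, -1.0]]
contact_force: [-0.4, 0.2, 0.3]
width: 0.0856
grasp_force: 0.0
```

```bash
python3 -m jog '{"xyz":[[0,0,-0.4],[0,0,-0.4],[0,0,-0.4],[0,0,0],[0,0,0]],"rotation":[[0,0,0],[0,0,0],[0,0,0],[0,0,0],[0,0,0]]}'
python3 -m jog '{"xyz":[[0,0,0],[0,0,0],[0,0,0],[0,0,0],[0,0,0],[0,0,0],[0,0,0],[0,0,0],[0,0,0],[0,0,0],[0,0,0],[0,0,0]],"rotation":[[0,0,0],[0,0,0],[0,0,0],[0,0,0],[0,0,0],[0,0,0],[0,0,0],[0,0,0],[0,0,0],[0,0,0],[0,0,0],[0,0,0]]}' 0 90
```

```text
clock: 7.15
ee_pos: [0.5195, 0.2888, 0.0867]
tool_rot: [[0.969, -0.248, -0.001], [-0.248, -0.969, -0.001], [-0.001, 0.001, -1.0]]
contact_force: [-0.7, 0.8, 0.7]
width: 0.0854
grasp_force: 0.0
clock: 8.35
ee_pos: [0.5202, 0.2891, 0.0878]
tool_rot: [[0.969, -0.249, 0.001], [-0.249, -0.969, 0.0], [0.001, -0.0, -1.0]]
contact_force: [0.2, -0.4, 5.9]
width: 0.012
grasp_force: 88.8
```

```bash
python3 -m jog '{"xyz":[[0,0,0.2],[0,0,0.3],[0,0,0.5],[0,0,0.6],[0,0,0.8],[0,0,0.8],[0,0,0.8],[0,0,0.8],[0,0,0.8],[0,0,0.8],[0,0,0.4],[0,0,0]],"rotation":[[0,0,0],[0,0,0],[0,0,0],[0,0,0],[0,0,0],[0,0,0],[0,0,0],[0,0,0],[0,0,0],[0,0,0],[0,0,0],[0,0,0]]}'
python3 - <<'E'
from h import *
from station import readout
s=readout.state();print(s['clock'],s['ee_pos'],s['width'],s['grasp_force'],s['contact_force'],s['wrist_torque'])
k=vision.get_calibration('wrist');np.save('pics/k4.npy',[k,s],allow_pickle=True)
im=vision.snapshot('wrist');cv2.imwrite('pics/w4f.png',im[:,:,::-1])
R=np.array(s['tool_rot']);
for x in (-.032,-.022,.022,.032): print(x,pj(k,s['ee_pos']+R@[x,0,.078]))
cv2.imwrite('pics/w4.png',cv2.resize(im[130:330,177:377,::-1],None,fx=3,fy=3,interpolation=cv2.INTER_CUBIC))
E
```

```text
clock: 9.55
ee_pos: [0.5204, 0.2894, 0.2936]
tool_rot: [[0.969, -0.249, 0.003], [-0.249, -0.969, 0.002], [0.002, -0.002, -1.0]]
contact_force: [0.0, 0.5, -1.9]
width: 0.0117
grasp_force: 88.2
9.55 [0.52039263 0.28936917 0.29355508] 0.011708667347659848 88.17700828425586 [ 0.01953628  0.47220498 -1.85863979] [-0.01414473 -0.04852101 -0.03121929]
-0.032 [276.17253423 261.77418604]
-0.022 [276.17033112 249.07209365]
0.022 [276.15990645 188.96832832]
0.032 [276.15735601 174.26370786]
```

View pics/w4.png

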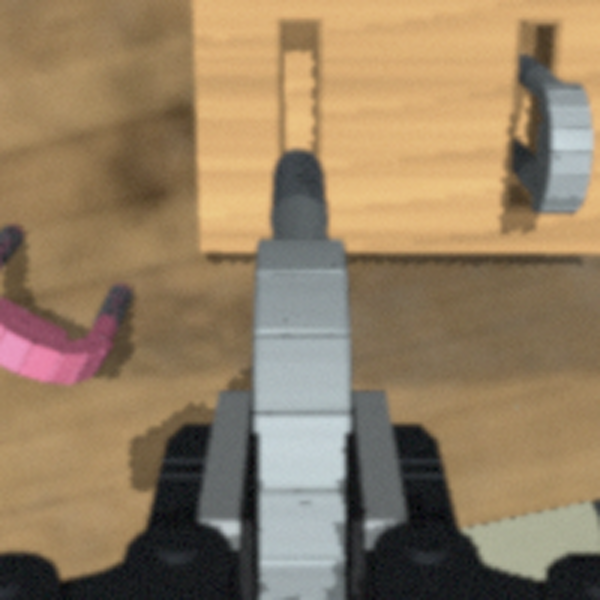

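```bash
python3 - <<'E'
from h import *
k,s=np.load('pics/k4.npy',allow_pickle=True)
R=np.array(s['tool_rot']);p=np.array(s['ee_pos'])
for x0 in (0,-.002,-.004):
  for N in (8,10,12):
    print(x0,N,[round(float(pj(k,p+R@[x0+.032*np.cos(a),0,.078-.065-.032*np.sin(a)])[1]-130)*3) for a in np.arange(0,7)*np.pi/N])
  print('tip',[(round(float(pj(k,p+R@[x0+x,0,z])[1]-130)*3)) for x,z in((.030,.078),(.032,.074),(.027,.078))])
print([round(float(pj(k,p+R@[x,.007,-.015])[1]-130)*3) for x in(.011,-.011)])
E
```

```text
0 8 [224, 265, 337, 426, 513, 576, 604]
0 10 [224, 254, 305, 372, 445, 513, 566]
0 12 [224, 248, 286, 337, 396, 457, 513]
tip [142, 137, 155]
-0.002 8 [236, 278, 350, 439, 525, 588, 615]
-0.002 10 [236, 267, 318, 384, 458, 525, 578]
-0.002 12 [236, 260, 299, 350, 409, 470, 525]
tip [151, 146, 164]
-0.004 8 [248, 290, 362, 452, 538, 599, 625]
-0.004 10 [248, 279, 331, 397, 470, 538, 589]
-0.004 12 [248, 272, 311, 362, 421, 482, 538]
tip [159, 155, 173]
[429, 562]
```

```bash
python3 -m jog '{"xyz":[[0,-0.5,0],[-0.1,-0.8,0],[-0.1,-1,0],[-0.1,-1,0],[-0.1,-1,0],[-0.1,-1,0],[-0.1,-1,0],[-0.1,-1,0],[-0.1,-1,0],[-0.1,-1,0],[-0.1,-1,0],[-0.1,-1,0]],"rotation":[[0,0,0],[0,0,0.3],[0,0,0.3],[0,0,0.3],[0,0,0.3],[0,0,0.3],[0,0,0.3],[0,0,0.3],[0,0,0.3],[0,0,0.3],[0,0,0.3],[0,0,0.3]]}'
python3 -m jog '{"xyz":[[-0.1,-1,0],[-0.1,-1,0],[-0.09,-1,0],[0,-1,0],[0,-0.9,0],[0,-0.6,0],[0,-0.36,0],[0,0,0],[0,0,0],[0,0,0],[0,0,0],[0,0,0]],"rotation":[[0,0,0.3],[0,0,0],[0,0,0],[0,0,0],[0,0,0],[0,0,0],[0,0,0],[0,0,0],[0,0,0],[0,0,0],[0,0,0],[0,0,0]]}'
python3 - <<'E'
from h import *
from station import readout
s=readout.state();print(s['clock'],s['ee_pos'],s['tool_rot'],s['grasp_force'])
k=vision.get_calibration('wrist');np.save('pics/k5.npy',[k,s],allow_pickle=True)
im=vision.snapshot('wrist');cv2.imwrite('pics/w5f.png',im[:,:,::-1])
cv2.imwrite('pics/w5.png',cv2.resize(im[100:300,157:397,::-1],None,fx=3,fy=3,interpolation=cv2.INTER_CUBIC))
E
```

```text
clock: 10.8
ee_pos: [0.4853, -0.0524, 0.29]
tool_rot: [[0.996, 0.095, -0.003], [0.095, -0.996, -0.0], [-0.003, -0.0, -1.0]]
contact_force: [0.7, 0.8, -1.7]
width: 0.0117
grasp_force: 88.1
clock: 12.0
ee_pos: [0.4784, -0.2251, 0.2914]
tool_rot: [[0.992, 0.127, 0.0], [0.127, -0.992, 0.0], [0.0, 0.0, -1.0]]
contact_force: [-0.4, -0.0, -2.5]
width: 0.0119
grasp_force: 88.1
12.0 [ 0.47837415 -0.22511262  0.29142801] [[ 9.91939607e-01  1.26711412e-01  1.85258961e-04]
 [ 1.26711412e-01 -9.91939624e-01  1.25390327e-05]
 [ 1.85354542e-04  1.10364613e-05 -9.99999983e-01]] 88.09236457105726
```

View pics/w5.png

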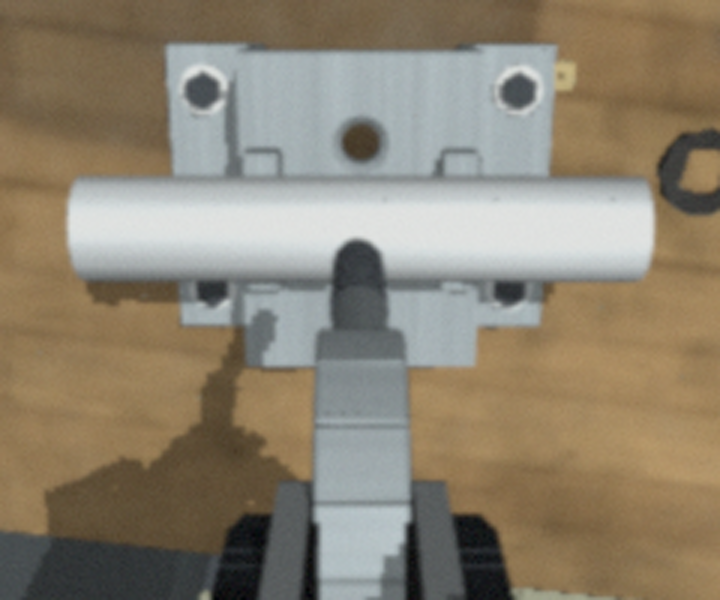

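The tube (rows 178–280) is level in the crop, so the yaw is right. The far hole is at (361,141) and the far leg tip at (357,245). I'll compute the hole's offset in the tool frame.

```bash
python3 - <<'E'
from h import *
k,s=np.load('pics/k5.npy',allow_pickle=True)
R=np.array(s['tool_rot']);p=np.array(s['ee_pos'])
c=lambda u,v:(157+(u+.5)/3-.5,100+(v+.5)/3-.5)
f=lambda uv,z:np.round(R.T@(bp(k,c(*uv),z)-p)*1000,1)
print('hole',f((361,141),.055),'tubeends',f((69,229),.074),f((654,229),.074),'tube top/bot',f((361,178),.076),f((361,280),.072))
zt=p[2]-.078
print('tip centreline',f((357,240),zt),f((357,247),zt), 'predict tip col', (pj(k,p+R@[.027,0,.078])[0]-157)*3)
E
```

```text
hole [ 26.5   0.7 236.4] tubeends [  -2.1 -103.9  217.4] [ -2.  105.6 217.4] tube top/bot [ 16.7   0.7 215.4] [-21.6   0.7 219.4]
tip centreline [28.1 -0.3 78. ] [26.5 -0.3 78. ] predict tip col 357.32820194217317
```

```bash
python3 -m jog '{"xyz":[[0.01,-0.03,-0.4],[0,0,-0.7],[0,0,-0.8],[0,0,-0.7],[0,0,-0.5],[0,0,-0.4],[0,0,-0.4],[0,0,-0.3],[0,0,-0.2],[0,0,0],[0,0,0]],"rotation":[[0,0,0],[0,0,0],[0,0,0],[0,0,0],[0,0,0],[0,0,0],[0,0,0],[0,0,0],[0,0,0],[0,0,0],[0,0,0]]}'
python3 - <<'E'
from h import *
from station import readout
s=readout.state();print(s['clock'],s['ee_pos'],s['contact_force'],s['wrist_torque'])
k=vision.get_calibration('wrist');im=vision.snapshot('wrist')
R=np.array(s['tool_rot']);p=np.array(s['ee_pos'])
cv2.imwrite('pics/w6.png',cv2.resize(im[100:300,157:397,::-1],None,fx=3,fy=3,interpolation=cv2.INTER_CUBIC))
E
```

```text
clock: 13.15
ee_pos: [0.4788, -0.2268, 0.1596]
tool_rot: [[0.992, 0.126, 0.0], [0.126, -0.992, -0.0], [0.0, 0.0, -1.0]]
contact_force: [0.0, -0.1, -1.2]
width: 0.0114
grasp_force: 88.1
13.15 [ 0.47875316 -0.22682096  0.15961545] [ 0.04645122 -0.07346162 -1.20934754] [-0.0059132   0.03811804  0.03970527]
```

View pics/w6.png

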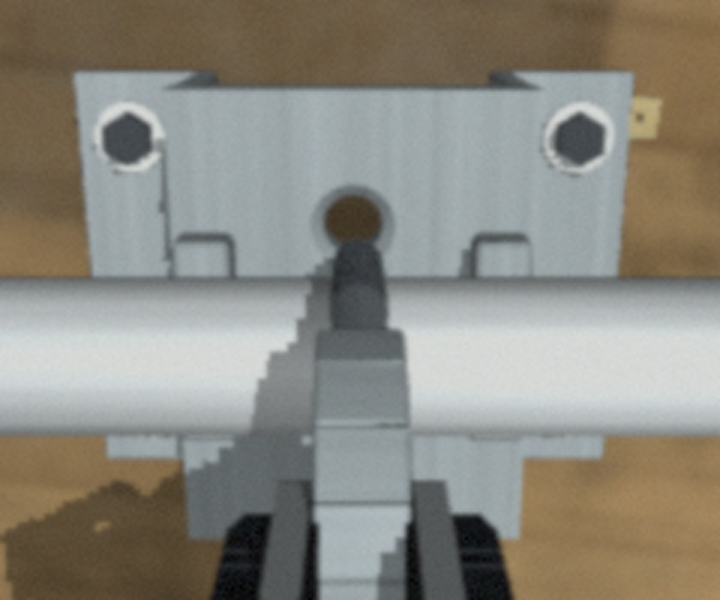

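The far leg tip (357,245) is past the tube and just in front of the far hole (354,220).

```bash
python3 - <<'E'
from h import *
from station import readout
s=readout.state();k=vision.get_calibration('wrist')
R=np.array(s['tool_rot']);p=np.array(s['ee_pos'])
c=lambda u,v:(157+(u+.5)/3-.5,100+(v+.5)/3-.5)
f=lambda uv,z:np.round(R.T@(bp(k,c(*uv),z)-p)*1000,1)
print('hole',f((354,220),.055),'tip edge',f((357,241),p[2]-.078),'tube',f((500,278),.076),f((500,434),.072))
E
```

```text
hole [ 26.5  -1.1 104.9] tip edge [27.9 -0.3 78. ] tube [17.8 32.4 83.9] [-23.1  34.7  87.9]
```

```bash
python3 -m jog '{"xyz":[[0.01,0.03,0],[0,0,-0.2],[0,0,-0.2],[0,0,-0.2],[0,0,-0.2],[0,0,-0.2],[0,0,-0.2],[0,0,0],[0,0,0]],"rotation":[[0,0,0],[0,0,0],[0,0,0],[0,0,0],[0,0,0],[0,0,0],[0,0,0],[0,0,0],[0,0,0]]}'; python3 -c "
from station import readout;s=readout.state();print(s['wrist_torque'],s['contact_force'])"
```

```text
clock: 14.1
ee_pos: [0.4788, -0.2258, 0.1232]
tool_rot: [[0.992, 0.126, -0.0], [0.126, -0.992, 0.0], [-0.0, -0.0, -1.0]]
contact_force: [-0.3, 0.5, -2.1]
width: 0.0123
grasp_force: 88.1
[ 0.03883368 -0.03105057 -0.01167441] [-0.29802904  0.4735982  -2.14739937]
```

```bash
python3 -m jog '{"xyz":[[0,0,-0.2],[0,0,-0.2],[0,0,-0.2],[0,0,-0.1],[0,0,-0.05],[0,0,0],[0,0,0]],"rotation":[[0,0,0],[0,0,0],[0,0,0],[0,0,0],[0,0,0],[0,0,0],[0,0,0]]}'; python3 -m jog '{"xyz":[[0,0,-0.05],[0,0,0],[0,0,0]],"rotation":[[0,0,0],[0,0,0],[0,0,0]]}'
```

```text
clock: 14.8
ee_pos: [0.479, -0.2259, 0.1009]
tool_rot: [[0.992, 0.125, 0.0], [0.125, -0.992, -0.0], [0.0, 0.0, -1.0]]
contact_force: [-0.5, 0.2, -1.0]
width: 0.012
grasp_force: 88.1
clock: 15.1
ee_pos: [0.4789, -0.2258, 0.0994]
tool_rot: [[0.992, 0.126, 0.0], [0.126, -0.992, -0.0], [0.0, 0.0, -1.0]]
contact_force: [-0.5, -0.3, -1.7]
width: 0.0117
grasp_force: 88.1
```

```bash
python3 -m jog '{"xyz":[[0,0,-0.05],[0,0,0],[0,0,0]],"rotation":[[0,0,0],[0,0,0],[0,0,0]]}';python3 -m jog '{"xyz":[[0,0,-0.04],[0,0,0],[0,0,0]],"rotation":[[0,0,0],[0,0,0],[0,0,0]]}';python3 -m jog '{"xyz":[[0,0,-0.03],[0,0,0],[0,0,0]],"rotation":[[0,0,0],[0,0,0],[0,0,0]]}'
```

```text
clock: 15.4
ee_pos: [0.4788, -0.2258, 0.0978]
tool_rot: [[0.992, 0.125, -0.0], [0.125, -0.992, 0.0], [-0.0, -0.0, -1.0]]
contact_force: [-0.3, 0.3, -1.3]
width: 0.012
grasp_force: 88.1
clock: 15.7
ee_pos: [0.4788, -0.2258, 0.0966]
tool_rot: [[0.992, 0.125, -0.0], [0.125, -0.992, 0.0], [-0.0, -0.0, -1.0]]
contact_force: [-0.2, -0.1, -1.4]
width: 0.0118
grasp_force: 88.1
clock: 16.0
ee_pos: [0.4789, -0.2259, 0.0958]
tool_rot: [[0.992, 0.125, 0.0], [0.125, -0.992, -0.0], [0.0, 0.0, -1.0]]
contact_force: [-0.1, -0.0, -0.2]
width: 0.0118
grasp_force: 88.4
```

```bash
python3 -m jog '{"xyz":[[0,0,-0.02],[0,0,0],[0,0,0]],"rotation":[[0,0,0],[0,0,0],[0,0,0]]}';python3 -m jog '{"xyz":[[0,0,-0.02],[0,0,0],[0,0,0]],"rotation":[[0,0,0],[0,0,0],[0,0,0]]}'
```

```text
clock: 16.3
ee_pos: [0.479, -0.2259, 0.0957]
tool_rot: [[0.992, 0.126, 0.0], [0.126, -0.992, -0.0], [0.0, 0.0, -1.0]]
contact_force: [-2.4, 1.1, 6.7]
width: 0.0116
grasp_force: 89.4
clock: 16.6
ee_pos: [0.479, -0.2259, 0.0956]
tool_rot: [[0.992, 0.125, 0.001], [0.125, -0.992, -0.001], [0.0, 0.001, -1.0]]
contact_force: [-3.5, 2.2, 13.3]
width: 0.0122
grasp_force: 90.4
```

It's seated: the TCP is at 95.6 mm, against 96 mm expected, with 13 N of contact. Releasing now.

```bash
python3 -m jog '{"xyz":[[0,0,0],[0,0,0],[0,0,0],[0,0,0],[0,0,0],[0,0,0],[0,0,0],[0,0,0]],"rotation":[[0,0,0],[0,0,0],[0,0,0],[0,0,0],[0,0,0],[0,0,0],[0,0,0],[0,0,0]]}' 0.7; python3 -m jog '{"xyz":[[0,0,0.2],[0,0,0.4],[0,0,0.6],[0,0,0.8],[0,0,0.8],[0,0,0.8],[0,0,0.8],[0,0,0.8],[0,0,0.4],[0,0,0],[0,0,0],[0,0,0]],"rotation":[[0,0,0],[0,0,0],[0,0,0],[0,0,0],[0,0,0],[0,0,0],[0,0,0],[0,0,0],[0,0,0],[0,0,0],[0,0,0],[0,0,0]]}'
python3 - <<'E'
from h import *
from station import finder
k=vision.get_calibration('wrist');im=vision.snapshot('wrist')
for d in finder.look_for('wrist','bow_top')[:2]: print(d['confidence'],d['point'])
t=vision.snapshot('scene')
a=cv2.resize(im[:,:,::-1],(520,390));b=cv2.resize(t[130:340,220:420,::-1],(372,390),interpolation=cv2.INTER_CUBIC)
cv2.imwrite('pics/w7.png',cv2.resize(np.hstack([a,b]),(800,350)))
E
```

```text
clock: 17.4
ee_pos: [0.4788, -0.2258, 0.0945]
tool_rot: [[0.992, 0.126, -0.0], [0.126, -0.992, -0.0], [-0.0, 0.0, -1.0]]
contact_force: [0.4, -0.8, -0.1]
width: 0.0597
grasp_force: 0.0
clock: 18.6
ee_pos: [0.4781, -0.2257, 0.2613]
tool_rot: [[0.992, 0.126, -0.002], [0.126, -0.992, 0.001], [-0.002, -0.001, -1.0]]
contact_force: [0.0, 0.1, 0.3]
width: 0.0595
grasp_force: 0.0
0.94 [0.4908, -0.2261, 0.1084]
```

View pics/w7.png

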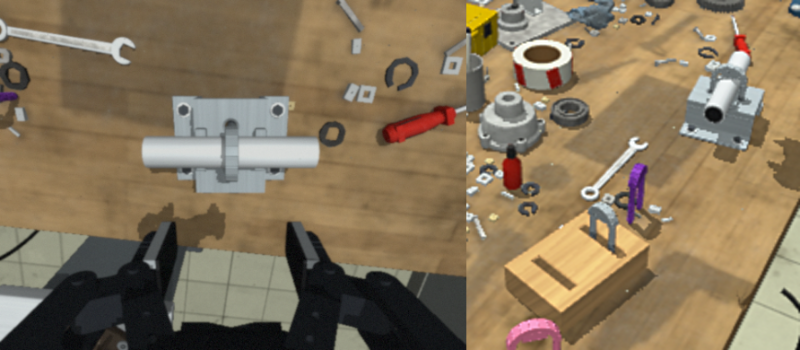

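The U-bolt stands square over the tube at (231,150) in the left view. In the right view the narrow one is still in the rack, and nothing else has moved.

```bash
python3 -c "
from station import bot;print(bot.close_job())"
```

```text
the job is handed in; nothing more can be done
None
```

The wide U-bolt is fully down on the tube with both legs through the bracket plate and was released only after it seated; the narrow one is still in the rack, and the job was handed in at about 19 s of the 56 s allowed.

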